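# Click the restocked tray into its bay

### The job

Stand the wide white tablet jar upright in the empty front pocket of the grey stock tray. Then, without lifting the tray, slide it along the loading board, down over the small step and into the bay until both roller catches click in behind its side lugs, and stop pushing at the click so that it is not driven hard into the spring buffer. Keep the jar and the carton standing in the tray, and leave the small pot and the brown bottle in the jar's row where they stand.

Things in the scene. Friction and masses are not known exactly. Their poses are not given: they have to be found in the camera images.
- dock: Reload dock, fixed, 440 x 160 mm. Origin at counter level under the middle of the step edge; +x is the way the tray is pushed in, z up. White loading board at x -220 to 0 mm, its top 15 mm above the counter, with side rails 136 mm apart that funnel in over the last 50 mm. Then the bay: metal floor 10 mm above the counter (5 mm step down), guides 93 mm apart. Rails and guides are 22 mm high.
- step_edge (a point): Middle of the step's top edge, 15 mm above the counter, axes as the dock's. 50 mm further in, a sprung roller catch stands at each side, 18 to 50 mm above the counter, the rollers 95 mm clear of each other; their grey housings are 49 mm high and 132 mm apart inside. A rubber buffer plate closes the bay 174.5 mm past the step.
- bay_home (a point): Where the tray's centre lies when the tray is just fully home, its lugs past the rollers: 107 mm past the step edge, 28 mm above the counter; axes as the dock's. The tray then has 2.5 mm of free play before it meets the buffer.
- tray_mid (a point): Centre, half-way up, of the loose grey stock tray: 130 mm long (+x is its front, which leads into the bay), 90 wide (y), 36 high, 4 mm floor and walls, a wall across the middle making two pockets 59 x 82 mm; 0.3 kg. Round lugs stand out 8 mm at each side, 45 mm behind the centre, 14 to 36 mm above its underside. Starts on the board, within 0.1 rad of the dock's x.
- tray_pocket (a point): Middle of the floor of the tray's empty front pocket (31.5 mm ahead of the tray's centre, 4 mm above its underside); axes as the tray's.
- jar_mid (a point): Centre, half-way up, of the wide white screw-cap tablet jar: 48 mm in diameter, 80 mm high, about 0.12 kg, standing on the counter to the right of the dock, in a row with a small white pot and a brown syrup bottle.
- carton_mid (a point): Centre, half-way up, of the low carton standing in the tray's rear pocket: 46 (x) x 70 (y) x 40 mm high, about 0.07 kg. It goes along with the tray.
- catch_left (a joint): How far the roller catch on the dock's +y side is pushed outward, m: 0 at rest, about 0.0055 as a lug passes. Sprung: the push needed rises to a peak of 9 to 14 N while the lugs pass both rollers (tray centre about 83 to 95 mm past the step edge), then falls away and the tray jumps on as the rollers spring back to 0.
- catch_right (a joint): The same for the catch on the dock's -y side.
- buffer (a joint): How far the spring buffer at the end of the bay is pushed in by the tray, m: 0 at rest, soft (about 1 N at first touch and 0.6 N more per mm), end of travel 0.014. Pushing on past the click presses it; more than 0.008 is too hard.
- pot: Bystander: small white tablet pot, 32 mm in diameter, 55 mm high; origin under its middle.
- syrup: Bystander: brown bottle with a white cap, 50 mm in diameter, 115 mm high; origin under its middle.
There are look-alikes about, which are no part of the job. Leave any blue or purple look-alike of the part that bears tray_mid alone.

How it is judged:
By the outcome, as a careful person would: the job done as asked, in the order asked, and still so for the second after the job is handed in, with the robot touching nothing.
It also fails if it takes over 64 s, if anything falls off the work surface, if the arm or the gripper's body presses on something with over 40 N, if the wrist force passes 120 N, or if a joint passes its speed limit or range.

### The arm

A 6-joint arm with a two-finger parallel gripper is mounted at the origin on the work surface. World frame = base frame: x ahead of the robot, y to its left, z up, the work surface at z = 0. Lengths are in m, angles in rad, forces in N, time in s.
With the tool pointing down it reaches from about 0.35 to 0.725 m from the base axis. Payload 6 kg.
Tool frame: the origin (TCP) lies midway between the tips of the shut fingers; the grasp point (between the pads) lies 19 mm behind it; z points along the fingers, y is the line along which they close (so a half turn about z gives the same grasp; the last joint's range is limited). The gripper opens to 85 mm and grips with 20 to 120 N. Pads are 22 mm wide; open, the fingers measure 114 mm over their backs; the gripper's body (76 mm by 85 mm) begins 54 mm behind the grasp point. The pads swing forward as they close: fully open they stand 13 mm farther back than shut.
Start: joints at [-0.877, 0.04, 0.085, 0, -1.615, -0.334], TCP at [0.211, -0.562, 0.231] pointing down, gripper open.
Joint ranges: [-2.56, 2.56], [-1.29, 2.01], [-1.08, 1.49], [-3.29, 1.98], [-2.81, -0.18], [-2.99, 2.99]. Speed limits (rad/s): [2.57, 2.57, 3.01, 3.14, 3.14, 3.14].

### API

Orientations are given as a 3x3 rotation matrix whose columns are the frame's x, y, z axes.
In Python, from plant import ctrl gives the robot as it stands.
- The arm moves only by the tool jog_arm, never from a script. Its argument "targets" is a list of rows, each a list of 3 entries, a list of its own where there are three numbers: the opening, from 0 (shut) to 1 (fully open), then the shift along the tool's x, y, z in cm, then the turn, a rotation vector about the tool's x, y, z in degrees. A call has 1 to 12 rows; each row shifts and turns the commanded pose from where the row before left it, along the tool's axes as they then stand; what a row does not reach is not made up. A row lasts 1/10 s, in which the tool goes at most 50 mm and 8.59 degrees, less where a joint would pass 70% of its speed; a pose out of reach is approached as far as the arm can. A call with a gripper value outside its range is refused whole. The fingers move at their own pace and stop on an object; the grip force is fixed at half the most. Time passes only in rows, so rows that do not move let the fingers close. It gives the time, the measured TCP pose, the force, the opening and the grip force at its end, in the units of the state.
- ctrl.state(): the state, without advancing time (a new reading comes with each control period).
- ctrl.snapshot(name): name is "scene" or "top"; returns a dict with "img" (400x640x3 uint8, red, green, blue), "z_map" (400x640 float32, m along the optical axis (not along the pixel's ray), 0 where there is no reading), "fx", "fy", "cx", "cy" (pixels), "extrinsics" (4x4, takes a point from camera to world coordinates). Camera axes: x right, y down, z forward; pixel columns grow to the right and rows downward; lengths in m; the calibration is good to about 2 mm. A picture is of the moment at which its call begins.
- ctrl.finish_job(): hands the job in; it is judged then, once.
The state is a dict: "clock": time; "joint_positions": joint angles; "qd": joint speeds; "effort": joint torques, N m; "eef_pos": TCP position; "tool_rot": TCP orientation; "wrist_force": force on the tool from outside, world axes, zero at the start; "moment": the same for the moment, N m; "opening": finger opening in m; "grip_force": force on a finger pad.
Only numpy, scipy, OpenCV 4.12 (cv2) and the standard library are available. Lean on these libraries where they do the work, as an engineer would, in place of code of your own. Each camera call takes 0.05 s, during which the arm holds its last target. There are 200 camera calls.

## Working session

There is one attempt and no reset: what is moved stays moved. The work goes in short steps, Python scripts to look and compute and a tool call to move; the robot and the scene stay as the last step left them, time stands still between calls to the robot, and variables do not carry over. Pictures are saved under pics/ and viewed, at most 10 in all, crops included, and the job is handed in when it is done.

Besides the shell and the picture viewer there is one more tool, called after "Call:" as name(argument=value, ...) on one line, values as JSON. jog_arm: Moves the arm, as the interface text tells. Its arguments: {"type":"object","properties":{"targets":{"type":"array"}},"required":["targets"]}

```bash
mkdir -p pics; ls
cat > h.py <<'E'
import numpy as np, cv2
from plant import ctrl
def snap(name,tag):
    s=ctrl.snapshot(name); np.savez(f'{tag}.npz',**{k:np.asarray(v) for k,v in s.items()})
    cv2.imwrite(f'pics/{tag}.png',s['img'][...,::-1]); return s
def cloud(s):
    z=s['z_map']; v,u=np.mgrid[:z.shape[0],:z.shape[1]]
    P=np.stack([(u-s['cx'])/s['fx']*z,(v-s['cy'])/s['fy']*z,z],-1)
    E=s['extrinsics']; W=P@E[:3,:3].T+E[:3,3]; W[z==0]=np.nan; return W
def load(tag): return dict(np.load(f'{tag}.npz'))
E
python3 - <<'E'
from h import *
a=snap('scene','s0'); b=snap('top','t0')
cv2.imwrite('pics/both.png',cv2.resize(np.vstack([a['img'],b['img']])[...,::-1],(480,600)))
print(ctrl.state())
E
```

```text
pics
{'clock': 0.1, 'joint_positions': array([-8.77315878e-01,  4.07584187e-02,  8.39272607e-02, -3.97098983e-04,
       -1.61547451e+00, -3.33683974e-01]), 'qd': array([-8.81739948e-04, -2.69670571e-03,  7.04236440e-04,  8.49000656e-04,
       -1.99973173e-03,  8.42751263e-05]), 'effort': array([-5.17423352e-03, -3.69342434e+01,  3.48279297e+01,  6.95180029e+00,
       -4.59701507e-03,  1.26987018e-06]), 'eef_pos': array([ 0.21121191, -0.5612953 ,  0.23038625]), 'tool_rot': array([[-9.35962323e-01, -3.52099553e-01, -6.59727558e-04],
       [-3.52100151e-01,  9.35961262e-01,  1.41430757e-03],
       [ 1.19502374e-04,  1.55602877e-03, -9.99998782e-01]]), 'wrist_force': array([-1.09290181, -0.7171018 , -0.44444632]), 'moment': array([-0.01059446, -0.03697063,  0.00350506]), 'grip_force': 0.0, 'opening': 0.08517675085724244}
```

View pics/s0.png

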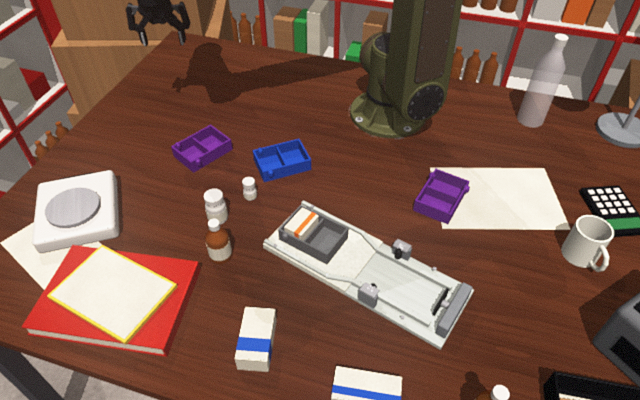

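View pics/t0.png

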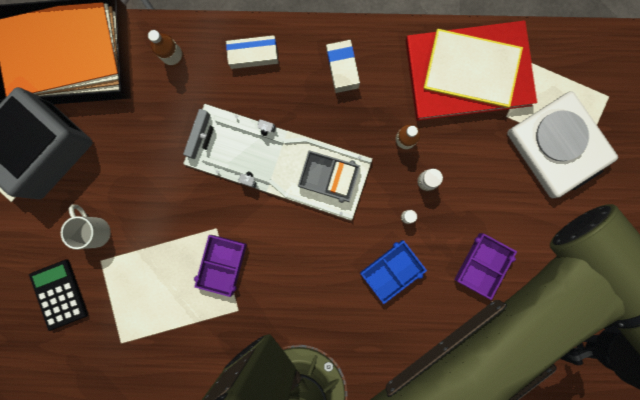

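Candidates: in the top view, the wide white jar is at (430,179). The small pot is at (409,216), the brown bottle at (407,137) and a second brown bottle at (163,45). The grey tray is at (330,178) with its carton on the right (rear) side. The blue tray (393,272) and the purple trays (220,265) and (487,265) are look-alikes. I choose the jar at (430,179) and the grey tray, and check them in a crop with measurements.

Run:
```python
from h import *
t=load('t0'); W=cloud(t); s=load('s0'); S=cloud(s)
im=t['img']; cv2.imwrite('pics/crop.png',cv2.resize(im[90:240,170:460,::-1],None,fx=2.7,fy=2.7,interpolation=cv2.INTER_CUBIC))
print('counter z',np.nanmedian(W[230:250,300:340,2]))
def circ(u,v,lo,hi,r=20):
    B=W[v-r:v+r,u-r:u+r].reshape(-1,3); m=(B[:,2]>lo)&(B[:,2]<hi); Q=B[m]
    c,rad=cv2.minEnclosingCircle(Q[:,:2].astype(np.float32)); return len(Q),c,rad,Q.mean(0),B[:,2][~np.isnan(B[:,2])].max()
print('jar',circ(430,179,.07,.09)); print('pot',circ(409,216,.045,.065)); print('syr',circ(407,137,.1,.125))
# dock/tray points in top cloud
R=W[100:222,180:378].reshape(-1,3); 
h=np.histogram(R[:,2],bins=np.arange(-.004,.066,.002)); print([(round(b*1e3),n) for n,b in zip(h[0],h[1])])
D=R[(R[:,2]>.007)]
r=cv2.minAreaRect((D[:,:2]*1000).astype(np.float32)); print('dock',r, cv2.boxPoints(r))
T=R[(R[:,2]>.042)]
r=cv2.minAreaRect((T[:,:2]*1000).astype(np.float32)); print(r)
for v,u in [(178,330),(178,318),(180,345),(200,300),(160,230)]: print(u,v,W[v,u])
```

```text
counter z 0.00022410761558222525
jar (278, (0.5243292450904846, -0.3012697100639343), 0.021631261333823204, array([ 0.52422824, -0.3005822 ,  0.07986744]), np.float64(0.08596208414802509))
pot (132, (0.4351241886615753, -0.25425904989242554), 0.014838400296866894, array([ 0.43494664, -0.25391642,  0.0547838 ]), np.float64(0.060966230726052784))
syr (96, (0.626390278339386, -0.24573250114917755), 0.012089783325791359, array([ 0.62518942, -0.24528655,  0.11421483]), np.float64(0.119345233862995))
[(-4, np.int64(1804)), (-2, np.int64(3732)), (0, np.int64(3689)), (2, np.int64(2070)), (4, np.int64(773)), (6, np.int64(672)), (8, np.int64(1296)), (10, np.int64(1473)), (12, np.int64(1279)), (14, np.int64(1241)), (16, np.int64(1087)), (18, np.int64(778)), (20, np.int64(713)), (22, np.int64(470)), (24, np.int64(255)), (26, np.int64(98)), (28, np.int64(37)), (30, np.int64(51)), (32, np.int64(38)), (34, np.int64(37)), (36, np.int64(53)), (38, np.int64(53)), (40, np.int64(89)), (42, np.int64(172)), (44, np.int64(232)), (46, np.int64(225)), (48, np.int64(232)), (50, np.int64(186)), (52, np.int64(115)), (54, np.int64(82)), (56, np.int64(131)), (58, np.int64(198)), (60, np.int64(133)), (62, np.int64(56))]
dock ((554.9066772460938, 71.13066101074219), (468.4229431152344, 290.8345947265625), 89.1451187133789) [[ 406.01114 -160.88513]
 [ 696.81335 -165.22437]
 [ 703.80225  303.14645]
 [ 413.       307.4857 ]]
((566.868896484375, 78.37574768066406), (417.41693115234375, 159.795166015625), 73.85291290283203)
330 178 [ 0.52397255 -0.06180844  0.01774173]
318 178 [ 0.52314541 -0.03242274  0.01856333]
345 180 [ 0.51590714 -0.09794367  0.05769866]
300 200 [0.46794605 0.01002675 0.01955069]
230 160 [0.56351962 0.18785738 0.0091071 ]
```

View pics/crop.png

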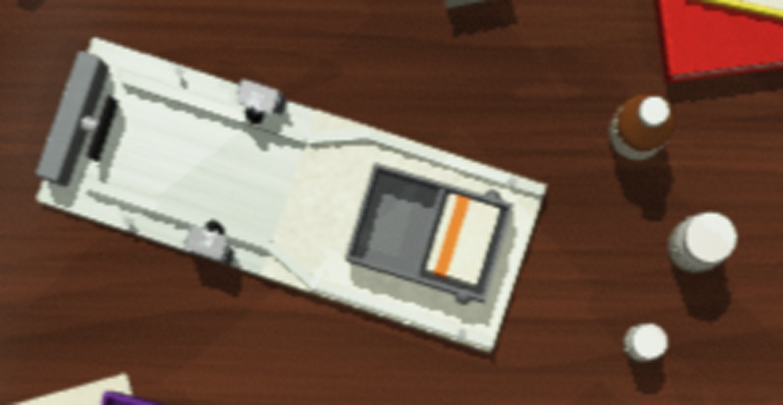

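The crop confirms the wide white-capped jar at crop (705,243), i.e. full image (431,180). The grey tray's rim corners are at crop (375,165), (510,207), (480,298) and (350,262). The dock corners are at (93,38), (546,185), (493,352) and (37,198), and the step line runs (300,148)-(272,240).

Run:
```python
from h import *
t=load('t0');E=t['extrinsics']
def ray(p,z):
    u,v=p[0]/2.7+170-.3,p[1]/2.7+90-.3
    d=E[:3,:3]@np.array([(u-t['cx'])/t['fx'],(v-t['cy'])/t['fy'],1]); return (E[:3,3]+d*(z-E[2,3])/d[2])[:2]
def fit(pix,loc,z):
    A=np.array([ray(p,z) for p in pix]); L=np.array(loc,float); a=A-A.mean(0); l=L-L.mean(0)
    th=np.arctan2((l[:,0]*a[:,1]-l[:,1]*a[:,0]).sum(),(l*a).sum()); R=np.array([[np.cos(th),-np.sin(th)],[np.sin(th),np.cos(th)]])
    o=A.mean(0)-R@L.mean(0); print(np.degrees(th),o,'res mm',((A-L@R.T-o)*1000).round(1).tolist()); return th,o,R
# dock: front=image left; +y of dock
# dock x = world +y => dock y = world -x = image down
td,od,Rd=fit([(93,38),(546,185),(493,352),(37,198)],[(.22,-.08),(-.22,-.08),(-.22,.08),(.22,.08)],.018)
tt,ot,Rt=fit([(375,165),(510,207),(480,298),(350,262)],[(.065,-.045),(-.065,-.045),(-.065,.045),(.065,.045)],.051)
print('tray in dock',Rd.T@(ot-od),np.degrees(tt-td)); print('pocket',ot+Rt@[.0315,0])
for p in [(300,148),(272,240)]: print('step line',Rd.T@(ray(p,.015)-od))
for p in [(258,113),(213,230)]: print('roller',Rd.T@(ray(p,.05)-od))
print('cam',E[:3,3])
# tray mask
W=cloud(t)
s=load('s0');S=cloud(s)
B=S[180:235,190:240].reshape(-1,3);Q=B[(B[:,2]>.02)&(B[:,2]<.075)&(abs(B[:,0]-.524)<.04)&(abs(B[:,1]+.3)<.04)]
print('jar side x',np.percentile(Q[:,0],[1,99]),'y',np.percentile(Q[:,1],[1,99]))
T=B[(abs(B[:,2]-.08)<.003)&(abs(B[:,0]-.524)<.04)&(abs(B[:,1]+.3)<.04)];print('scene jar top',len(T),T.mean(0))
yaw=np.degrees(np.arctan2(-.3521,-.936)); print('turn tool z',-(((np.degrees(td)+180)-yaw+180)%360-180), 'or tray',-(((np.degrees(tt)+180)-yaw+180)%360-180))
R=ctrl.state()['tool_rot']; e=ctrl.state()['eef_pos']
print('to jar, tool axes cm',R.T@(np.array([.5245,-.301,.16])-e)*100)
```

```text
73.10553867479894 [0.56270273 0.06872709] res mm [[-1.9, -0.2], [-0.1, 1.8], [0.2, -0.3], [1.9, -1.3]]
75.08284948677266 [ 0.52528063 -0.0584229 ] res mm [[-1.0, -2.1], [-2.0, 3.2], [3.8, 4.5], [-0.8, -5.7]]
tray in dock [-0.13253764 -0.00114399] 1.9773108119737188
pocket [ 0.53338942 -0.02798448]
step line [ 0.00561029 -0.04174138]
step line [0.00272596 0.04638622]
roller [ 0.04572771 -0.05519005]
roller [0.04989803 0.056486  ]
cam [ 0.39681511 -0.07704696  1.22579877]
jar side x [0.51537335 0.55119682] y [-0.31956454 -0.27750865]
scene jar top 200 [ 0.5276092  -0.30110112  0.08048185]
turn tool z -52.49048304108703 or tray -54.46779385306081
to jar, tool axes cm [-38.48842768  13.32082009   7.05476186]
```

Call:
jog_arm(targets=[[1,[-3.8,1.3,0],[0,0,0]],[1,[-3.8,1.3,0],[0,0,0]],[1,[-3.8,1.3,0],[0,0,0]],[1,[-3.8,1.3,0],[0,0,0]],[1,[-3.8,1.3,0],[0,0,0]],[1,[-3.8,1.3,0],[0,0,0]],[1,[-3.8,1.3,0],[0,0,0]],[1,[-3.8,1.3,0],[0,0,0]],[1,[-3.8,1.3,0],[0,0,0]],[1,[-3.8,1.3,0],[0,0,0]]])

```text
clock: 1.1
eef_pos: [0.5222, -0.3047, 0.2309]
tool_rot: [[-0.936, -0.352, -0.001], [-0.352, 0.936, 0.0], [0.0, 0.001, -1.0]]
wrist_force: [0.7, -0.3, 0.2]
opening: 0.0854
grip_force: 0.0
```

Call:
jog_arm(targets=[[1,[0,0,0.8],[0,0,-7.5]],[1,[0,0,0.8],[0,0,-7.5]],[1,[0,0,0.8],[0,0,-7.5]],[1,[0,0,0.8],[0,0,-7.5]],[1,[0,0,0.8],[0,0,-7.5]],[1,[0,0,0.8],[0,0,-7.5]],[1,[0,0,0.8],[0,0,-7.5]],[1,[0,0,0],[0,0,0]]])

```text
clock: 1.9
eef_pos: [0.5205, -0.3057, 0.1733]
tool_rot: [[-0.289, -0.957, -0.003], [-0.957, 0.289, 0.001], [-0.001, 0.003, -1.0]]
wrist_force: [-0.5, -0.2, -0.9]
opening: 0.0853
grip_force: 0.0
```

```bash
cat >> h.py <<'E'
def go(p,yaw=None):
    s=ctrl.state(); R=s['tool_rot']; e=s['eef_pos']
    y=np.degrees(np.arctan2(R[1,0],R[0,0]))
    print('t',s['clock'],'pos',e.round(4),'yaw',y.round(2),'tilt',R[:,2].round(3),'F',s['wrist_force'].round(1),'open',round(s['opening'],4))
    print('shift cm',(R.T@(np.array(p)-e)*100).round(2), 'turn z',None if yaw is None else round(-((yaw-y+180)%360-180),2))
E
python3 - <<'E'
from h import *
go([.526,-.301,.040],-106.9); snap('top','t1');
E
```

```text
t 1.9 pos [ 0.5205 -0.3057  0.1733] yaw -106.82 tilt [-0.003  0.001 -1.   ] F [-0.5 -0.2 -0.9] open 0.0853
shift cm [-0.6  -0.44 13.33] turn z 0.08
```

Call:
jog_arm(targets=[[1,[-0.6,-0.45,0],[0,0,0]],[1,[0,0,2.2],[0,0,0]],[1,[0,0,2.2],[0,0,0]],[1,[0,0,2.2],[0,0,0]],[1,[0,0,2.2],[0,0,0]],[1,[0,0,2.2],[0,0,0]],[1,[0,0,2.2],[0,0,0]],[1,[0,0,0],[0,0,0]]])

```text
clock: 2.75
eef_pos: [0.5257, -0.3006, 0.04]
tool_rot: [[-0.293, -0.956, -0.005], [-0.956, 0.293, 0.002], [-0.001, 0.006, -1.0]]
wrist_force: [-0.3, 1.1, -0.5]
opening: 0.0853
grip_force: 0.0
```

Call:
jog_arm(targets=[[0,[0,0,0],[0,0,0]],[0,[0,0,0],[0,0,0]],[0,[0,0,0],[0,0,0]],[0,[0,0,0],[0,0,0]],[0,[0,0,0],[0,0,0]],[0,[0,0,0],[0,0,0]],[0,[0,0,0],[0,0,0]],[0,[0,0,0],[0,0,0]]])

```text
clock: 3.55
eef_pos: [0.5283, -0.3022, 0.0459]
tool_rot: [[-0.29, -0.957, 0.003], [-0.957, 0.29, -0.002], [0.001, -0.003, -1.0]]
wrist_force: [-2.5, -0.1, 5.6]
opening: 0.0432
grip_force: 59.7
```

Call:
jog_arm(targets=[[0,[0,0,-1],[0,0,0]],[0,[0,0,-2],[0,0,0]],[0,[0,0,-2],[0,0,0]],[0,[0,0,-2],[0,0,0]],[0,[0,0,-2],[0,0,0]],[0,[0,0,0],[0,0,0]],[0,[0,0,0],[0,0,0]]])

```text
clock: 4.25
eef_pos: [0.5273, -0.3014, 0.1334]
tool_rot: [[-0.291, -0.957, 0.001], [-0.957, 0.291, 0.001], [-0.001, -0.001, -1.0]]
wrist_force: [-0.4, -0.1, -1.8]
opening: 0.0433
grip_force: 60.3
```

Run:
```python
from h import *
s=snap('scene','s2'); cv2.imwrite('pics/c2.png',cv2.resize(s['img'][120:280,130:370,::-1],None,fx=3,fy=3,interpolation=cv2.INTER_CUBIC))
W=cloud(s);B=W[100:260,160:260].reshape(-1,3)
e=ctrl.state()['eef_pos'];m=(np.hypot(B[:,0]-e[0],B[:,1]-e[1])<.035)&(B[:,2]>.01)
Q=B[m];print('z pct',np.percentile(Q[:,2],[0.5,2,5,50,95]))
for z in np.arange(.04,.16,.01):
    q=Q[abs(Q[:,2]-z)<.005]
    if len(q)>5: print(round(z,3),len(q),q.mean(0).round(4),np.percentile(q[:,1],[2,98]).round(4))
go([.5334,-.028,.15],-105)
```

```text
z pct [0.091248   0.09662341 0.10335669 0.17114032 0.30686596]
0.09 22 [ 0.5429 -0.2909  0.0919] [-0.3115 -0.2793]
0.1 69 [ 0.5443 -0.2921  0.1004] [-0.3152 -0.2784]
0.11 61 [ 0.5445 -0.2929  0.1099] [-0.3204 -0.2779]
0.12 75 [ 0.5438 -0.2914  0.1198] [-0.3139 -0.2774]
0.13 68 [ 0.5424 -0.2888  0.1297] [-0.3102 -0.2775]
0.14 91 [ 0.5396 -0.2893  0.1406] [-0.307  -0.2789]
0.15 75 [ 0.537  -0.2922  0.1491] [-0.3107 -0.2822]
t 4.3 pos [ 0.5268 -0.3013  0.1323] yaw -106.9 tilt [-0.001  0.001 -1.   ] F [-0.1 -0.4 -1.5] open 0.0433
shift cm [-26.34   7.32  -1.74] turn z -1.9
```

View pics/c2.png

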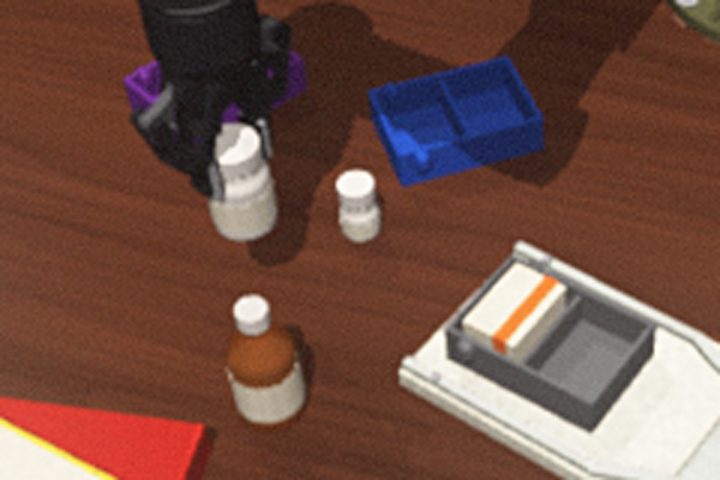

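```bash
cat > tray.py <<'E'
from h import *
from scipy.ndimage import map_coordinates
def strip(x0,x1,y0,y1,z): 
    n=lambda a,b:np.linspace(a,b,max(2,int(abs(b-a)/.001)))
    X,Y=np.meshgrid(n(x0,x1),n(y0,y1)); return np.stack([X.ravel(),Y.ravel(),np.full(X.size,z)],1)
def fit(s,x0,y0,yaw0,zt=.051):
    g=s['img'].astype(float).mean(2); E=s['extrinsics']
    a=.0015
    rim=[strip(.0605+a/2,.065-a/2,-.043,.043,zt),strip(-.002,.002,-.040,.040,zt),strip(0,.065,.0415,.0445,zt),strip(0,.065,-.0445,-.0415,zt),
         strip(-.065,0,.0415,.0445,zt),strip(-.065,0,-.0445,-.0415,zt),strip(-.0645,-.0615,-.04,.04,zt)]
    out=[strip(.068,.073,-.043,.043,zt)]
    def val(P,p):
        c,sn=np.cos(p[2]),np.sin(p[2]); Q=np.c_[p[0]+c*P[:,0]-sn*P[:,1],p[1]+sn*P[:,0]+c*P[:,1],P[:,2]]
        C=(Q-E[:3,3])@E[:3,:3]; u=C[:,0]/C[:,2]*s['fx']+s['cx']; v=C[:,1]/C[:,2]*s['fy']+s['cy']
        return map_coordinates(g,[v,u],order=1).mean()
    best=min(((sum(val(P,p) for P in rim)/len(rim)-.15*sum(val(P,p) for P in out),p) for p in
        [(x0+i*.001,y0+j*.001,yaw0+np.radians(k)) for i in range(-8,9) for j in range(-8,9) for k in np.arange(-5,5.1,1)]),key=lambda q:q[0])
    return best[0],np.array(best[1])
if __name__=='__main__':
    ps=[]
    for tag in ['t0','t1','s0','s2']:
        b,p=fit(load(tag),.5255,-.058,np.radians(75)); ps.append(p); print(tag,b,p[:2],np.degrees(p[2]),'pocket',p[:2]+.0315*np.array([np.cos(p[2]),np.sin(p[2])]))
E
python3 tray.py
```

```text
t0 68.13528293997106 [ 0.5235 -0.06  ] 75.0 pocket [ 0.5316528  -0.02957334]
t1 59.55263173470503 [ 0.5235 -0.061 ] 75.0 pocket [ 0.5316528  -0.03057334]
s0 88.89813110309782 [ 0.5335 -0.05  ] 73.0 pocket [ 0.54270971 -0.0198764 ]
s2 90.9526464799433 [ 0.5335 -0.05  ] 73.0 pocket [ 0.54270971 -0.0198764 ]
```

Call:
jog_arm(targets=[[0,[-3,0.8,-1],[0,0,0]],[0,[-3,0.8,-1],[0,0,0]],[0,[-3,0.8,0],[0,0,0]],[0,[-3,0.8,0],[0,0,0]],[0,[-3,0.8,0],[0,0,0]],[0,[-3,0.8,0],[0,0,0]],[0,[-3,0.8,0],[0,0,0]],[0,[-3,0.8,0],[0,0,0]],[0,[-2.3,0.8,0],[0,0,-2]],[0,[0,0,0],[0,0,0]],[0,[0,0,0],[0,0,0]]])

```text
clock: 5.4
eef_pos: [0.5342, -0.0288, 0.1522]
tool_rot: [[-0.256, -0.967, -0.002], [-0.967, 0.256, -0.0], [0.001, 0.002, -1.0]]
wrist_force: [-0.2, -0.4, -1.6]
opening: 0.0434
grip_force: 60.3
```

Run:
```python
from h import *
def ray(s,u,v,z):
    E=s['extrinsics'];d=E[:3,:3]@np.array([(u-s['cx'])/s['fx'],(v-s['cy'])/s['fy'],1]); return (E[:3,3]+d*(z-E[2,3])/d[2])[:2]
s=load('s2');print('scene front rim',ray(s,655/3+130,327/3+120,.051),ray(s,592/3+130,400/3+120,.051))
print('rear near corner',ray(s,448/3+130,335/3+120,.051),'dock rear corner',ray(s,401/3+130,360/3+120,.02))
t=load('t0');print('top front rim',ray(t,170+350/2.7,90+260/2.7,.051),ray(t,170+375/2.7,90+165/2.7,.051))
print('dock top rear corner',ray(t,170+546/2.7,90+185/2.7,.02))
a=snap('scene','s3');b=snap('top','t3')
c1=cv2.resize(a['img'][130:290,230:390],(600,600));c2=cv2.resize(b['img'][130:230,270:370],(600,600),interpolation=cv2.INTER_CUBIC)
cv2.imwrite('pics/c3.png',cv2.resize(np.hstack([c1,c2])[...,::-1],(800,400)))
```

```text
scene front rim [0.50703928 0.01611882] [ 0.58603879 -0.00864988]
rear near corner [ 0.56095962 -0.12730516] dock rear corner [ 0.57102589 -0.16312248]
top front rim [0.49878826 0.00962861] [ 0.58379614 -0.00999599]
dock top rear corner [ 0.57419965 -0.16384098]
```

View pics/c3.png

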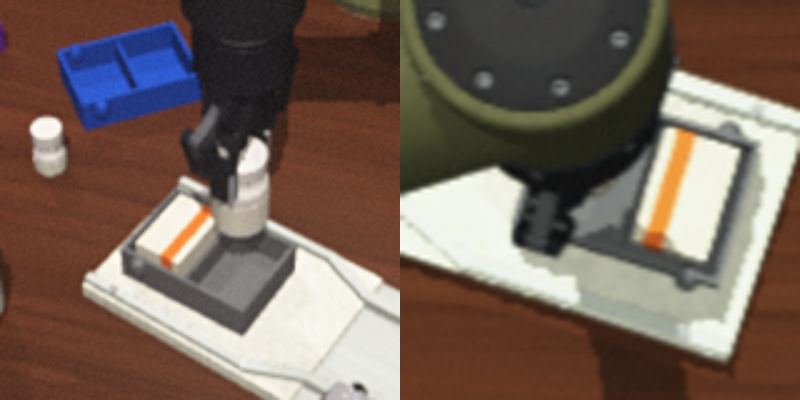

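The left half shows the jar upright in the gripper above the front pocket (jar at 243,200; pocket at 240,270). The right half shows the carton standing in the rear pocket (690,190). I'll fit the held jar's axis from depth.

Run:
```python
from h import *
from scipy.optimize import least_squares
e=ctrl.state()['eef_pos'];s=load('s3');W=cloud(s).reshape(-1,3);C=s['img'].reshape(-1,3).astype(int)
for lo,hi in [(.11,.125),(.125,.143)]:
    m=(np.hypot(W[:,0]-e[0],W[:,1]-e[1])<.035)&(W[:,2]>lo)&(W[:,2]<hi)&(C.min(1)>100);Q=W[m]
    r=least_squares(lambda p:np.hypot(Q[:,0]-p[0],Q[:,1]-p[1])-.024,e[:2],loss='soft_l1',f_scale=.002);print(m.sum(),r.x,r.x-e[:2])
go([.534,-.030,.066],-105)
```

```text
82 [ 0.53485263 -0.03009593] [ 0.0004402  -0.00040564]
132 [ 0.53498098 -0.02969553] [ 5.68549696e-04 -5.24180193e-06]
t 5.5 pos [ 0.5344 -0.0297  0.1526] yaw -104.94 tilt [-0.001 -0.    -1.   ] F [-0.5  0.4 -1.3] open 0.0429
shift cm [0.04 0.02 8.66] turn z 0.06
```

Call:
jog_arm(targets=[[0,[-0.05,0,1.5],[0,0,0]],[0,[0,0,1.5],[0,0,0]],[0,[0,0,1.5],[0,0,0]],[0,[0,0,1.5],[0,0,0]],[0,[0,0,1],[0,0,0]],[0,[0,0,0.5],[0,0,0]],[0,[0,0,0],[0,0,0]]])

```text
clock: 6.2
eef_pos: [0.5345, -0.0287, 0.0775]
tool_rot: [[-0.257, -0.966, -0.001], [-0.966, 0.257, -0.0], [0.001, 0.001, -1.0]]
wrist_force: [0.3, 0.4, -1.7]
opening: 0.0432
grip_force: 60.3
```

Call:
jog_arm(targets=[[0,[0,0,0.4],[0,0,0]],[0,[0,0,0.3],[0,0,0]],[0,[0,0,0],[0,0,0]]])

```text
clock: 6.5
eef_pos: [0.5347, -0.0285, 0.0711]
tool_rot: [[-0.257, -0.966, -0.0], [-0.966, 0.257, 0.0], [-0.0, 0.0, -1.0]]
wrist_force: [0.4, 0.0, -2.1]
opening: 0.0433
grip_force: 60.3
```

Call:
jog_arm(targets=[[0,[0,0,0.3],[0,0,0]],[0,[0,0,0.2],[0,0,0]],[0,[0,0,0],[0,0,0]]])

```text
clock: 6.8
eef_pos: [0.5346, -0.0286, 0.0659]
tool_rot: [[-0.257, -0.966, -0.001], [-0.966, 0.257, 0.0], [0.0, 0.001, -1.0]]
wrist_force: [0.8, -0.0, -1.3]
opening: 0.0428
grip_force: 60.3
```

Call:
jog_arm(targets=[[0,[0,0,0.2],[0,0,0]],[0,[0,0,0],[0,0,0]]])

```text
clock: 7.0
eef_pos: [0.5351, -0.0287, 0.065]
tool_rot: [[-0.257, -0.966, 0.001], [-0.966, 0.257, -0.0], [-0.0, -0.001, -1.0]]
wrist_force: [-1.4, 0.5, 2.0]
opening: 0.0431
grip_force: 61.0
```

Call:
jog_arm(targets=[[1,[0,0,0],[0,0,0]],[1,[0,0,0],[0,0,0]],[1,[0,0,0],[0,0,0]],[1,[0,0,0],[0,0,0]],[1,[0,0,0],[0,0,0]],[1,[0,0,-1],[0,0,0]],[1,[0,0,-3],[0,0,0]],[1,[0,0,-4],[0,0,0]],[1,[0,0,-4],[0,0,0]],[1,[0,0,0],[0,0,0]]])

```text
clock: 8.0
eef_pos: [0.5375, -0.0289, 0.1923]
tool_rot: [[-0.257, -0.966, 0.011], [-0.966, 0.257, 0.001], [-0.003, -0.011, -1.0]]
wrist_force: [0.8, 0.5, 0.3]
opening: 0.0855
grip_force: 0.0
```

Call:
jog_arm(targets=[[1,[4,0,0],[0,0,0]],[1,[4,0,0],[0,0,0]],[1,[4,0,0],[0,0,0]],[1,[2,0,0],[0,0,0]],[1,[0,0,0],[0,0,0]]])

```text
clock: 8.5
eef_pos: [0.4983, -0.1661, 0.1851]
tool_rot: [[-0.26, -0.966, 0.001], [-0.966, 0.26, -0.0], [0.0, -0.001, -1.0]]
wrist_force: [0.0, -0.1, 0.2]
opening: 0.0851
grip_force: 0.0
```

Run:
```python
from h import *
a=snap('scene','s4');b=snap('top','t4')
c1=cv2.resize(a['img'][130:330,230:480],(750,600));c2=cv2.resize(b['img'][90:230,170:380],(900,600),interpolation=cv2.INTER_CUBIC)
cv2.imwrite('pics/c4.png',cv2.resize(np.hstack([c1,c2])[...,::-1],(800,290)))
go([.5,-.2,.1],-106.9)
```

```text
t 8.6 pos [ 0.4989 -0.1641  0.1847] yaw -104.95 tilt [ 0.001  0.    -1.   ] F [-0.5  0.4 -0.1] open 0.0854
shift cm [ 3.45 -1.03  8.47] turn z 1.95
```

View pics/c4.png

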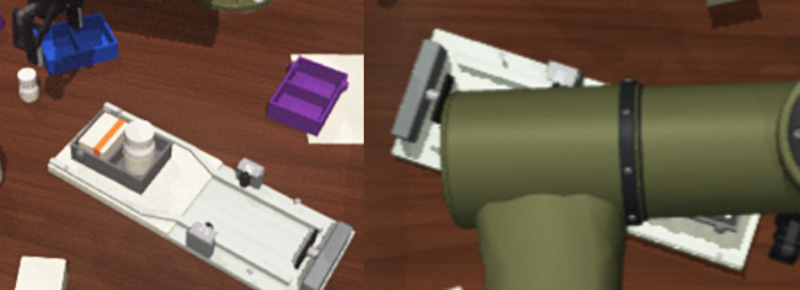

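The jar stands upright in the front pocket (left half: 138,145) with the carton behind it (105,135). Next I move behind the tray, align with the dock and narrow the fingers for a two-point push.

```bash
cat >> h.py <<'E'
DO=np.array([.5627,.0687]); TH=np.radians(73.1); RD=np.array([[np.cos(TH),-np.sin(TH)],[np.sin(TH),np.cos(TH)]])
def dock(x,y,z,yaw=73.1-180):
    p=DO+RD@[x,y]; go([*p,z],yaw); print('tcp in dock mm',(RD.T@(ctrl.state()['eef_pos'][:2]-DO)*1000).round(1))
E
python3 -c "
from h import *
dock(-.24,0,.024)"
```

```text
t 8.6 pos [ 0.4989 -0.1641  0.1847] yaw -104.95 tilt [ 0.001  0.    -1.   ] F [-0.5  0.4 -0.1] open 0.0854
shift cm [-0.14  0.67 16.07] turn z 1.95
tcp in dock mm [-241.3   -6.6]
```

Call:
jog_arm(targets=[[0.55,[0,0.7,0],[0,0,2]],[0.55,[0,0,2.5],[0,0,0]],[0.55,[0,0,2.5],[0,0,0]],[0.55,[0,0,2.5],[0,0,0]],[0.55,[0,0,2.5],[0,0,0]],[0.55,[0,0,2.5],[0,0,0]],[0.55,[0,0,2.5],[0,0,0]],[0.55,[0,0,1],[0,0,0]],[0.55,[0,0,0],[0,0,0]]])

```text
clock: 9.5
eef_pos: [0.4915, -0.1613, 0.0231]
tool_rot: [[-0.29, -0.957, -0.003], [-0.957, 0.29, 0.0], [0.001, 0.003, -1.0]]
wrist_force: [-0.5, -0.6, 0.5]
opening: 0.0468
grip_force: 0.0
```

Run:
```python
from h import *
dock(.031,0,.024)
a=snap('scene','s5')
```

```text
t 9.5 pos [ 0.4915 -0.1613  0.0231] yaw -106.83 tilt [-0.003  0.    -1.   ] F [-0.5 -0.6  0.5] open 0.0468
shift cm [-27.18  -0.16  -0.11] turn z 0.07
tcp in dock mm [-240.8    1.3]
```

Call:
jog_arm(targets=[[0.55,[-0.5,0,0],[0,0,0]],[0.55,[-0.5,0,0],[0,0,0]],[0.55,[-0.5,0,0],[0,0,0]],[0.55,[-0.5,0,0],[0,0,0]],[0.55,[-0.5,0,0],[0,0,0]],[0.55,[-0.5,0,0],[0,0,0]],[0.55,[-0.5,0,0],[0,0,0]],[0.55,[-0.5,0,0],[0,0,0]],[0.55,[-0.5,0,0],[0,0,0]],[0.55,[-0.5,0,0],[0,0,0]]])

```text
clock: 10.55
eef_pos: [0.5066, -0.1141, 0.0243]
tool_rot: [[-0.291, -0.957, -0.0], [-0.957, 0.291, -0.0], [0.0, 0.0, -1.0]]
wrist_force: [-1.0, -3.5, 0.1]
opening: 0.0471
grip_force: 1.6
```

Call:
jog_arm(targets=[[0.55,[-0.5,0,0],[0,0,0]],[0.55,[-0.5,0,0],[0,0,0]],[0.55,[-0.5,0,0],[0,0,0]],[0.55,[-0.5,0,0],[0,0,0]],[0.55,[-0.5,0,0],[0,0,0]],[0.55,[-0.5,0,0],[0,0,0]],[0.55,[-0.5,0,0],[0,0,0]],[0.55,[0,0,0],[0,0,0]]])

```text
clock: 11.35
eef_pos: [0.5172, -0.0798, 0.0242]
tool_rot: [[-0.29, -0.957, 0.001], [-0.957, 0.29, 0.001], [-0.001, -0.0, -1.0]]
wrist_force: [0.3, 0.3, 0.4]
opening: 0.0467
grip_force: 0.0
```

Run:
```python
from h import *
dock(.031,0,.024)
a=snap('scene','s6');b=snap('top','t6')
c1=cv2.resize(a['img'][130:330,230:480],(750,600));c2=cv2.resize(b['img'][90:230,170:380],(900,600),interpolation=cv2.INTER_CUBIC)
cv2.imwrite('pics/c6.png',cv2.resize(np.hstack([c1,c2])[...,::-1],(800,290)))
```

```text
t 11.35 pos [ 0.5172 -0.0798  0.0242] yaw -106.85 tilt [ 0.001  0.001 -1.   ] F [0.3 0.3 0.4] open 0.0467
shift cm [-18.63  -0.06   0.05] turn z 0.05
tcp in dock mm [-155.3    0.4]
```

View pics/c6.png

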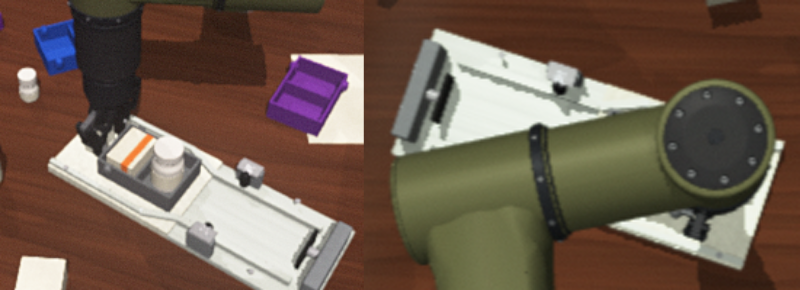

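The tray is sliding straight, with the jar (168,160) and carton (135,150) standing. I continue over the step.

Call:
jog_arm(targets=[[0.55,[-0.5,0,0],[0,0,0]],[0.55,[-0.5,0,0],[0,0,0]],[0.55,[-0.5,0,0],[0,0,0]],[0.55,[-0.5,0,0],[0,0,0]],[0.55,[-0.5,0,0],[0,0,0]],[0.55,[-0.5,0,0],[0,0,0]],[0.55,[-0.5,0,0],[0,0,0]],[0.55,[-0.5,0,0],[0,0,0]],[0.55,[-0.5,0,0],[0,0,0]],[0.55,[-0.5,0,0],[0,0,0]],[0.55,[-0.5,0,0],[0,0,0]]])

```text
clock: 12.55
eef_pos: [0.5323, -0.028, 0.0241]
tool_rot: [[-0.29, -0.957, -0.002], [-0.957, 0.29, -0.001], [0.001, 0.001, -1.0]]
wrist_force: [-2.6, -4.7, 1.9]
opening: 0.047
grip_force: 2.7
```

Call:
jog_arm(targets=[[0.55,[-0.4,0,0],[0,0,0]],[0.55,[-0.4,0,0],[0,0,0]],[0.55,[-0.4,0,0],[0,0,0]],[0.55,[-0.4,0,0],[0,0,0]],[0.55,[-0.4,0,0],[0,0,0]],[0.55,[-0.4,0,0],[0,0,0]],[0.55,[-0.4,0,0],[0,0,0]],[0.55,[-0.4,0,0],[0,0,0]],[0.55,[-0.4,0,0],[0,0,0]],[0.55,[-0.4,0,0],[0,0,0]],[0.55,[-0.4,0,0],[0,0,0]]])

```text
clock: 13.65
eef_pos: [0.5453, 0.0139, 0.0245]
tool_rot: [[-0.29, -0.957, -0.001], [-0.957, 0.29, -0.001], [0.001, 0.001, -1.0]]
wrist_force: [-3.0, -5.3, 5.0]
opening: 0.0468
grip_force: 2.9
```

Run:
```python
from h import *
dock(.031,0,.024)
a=snap('scene','s7')
cv2.imwrite('pics/c7.png',cv2.resize(a['img'][170:340,260:480,::-1],(770,595),interpolation=cv2.INTER_CUBIC))
```

```text
t 13.65 pos [0.5453 0.0139 0.0245] yaw -106.88 tilt [-0.001 -0.001 -1.   ] F [-3.  -5.3  5. ] open 0.0468
shift cm [-8.85 -0.08  0.04] turn z 0.02
tcp in dock mm [-57.5   0.8]
```

View pics/c7.png

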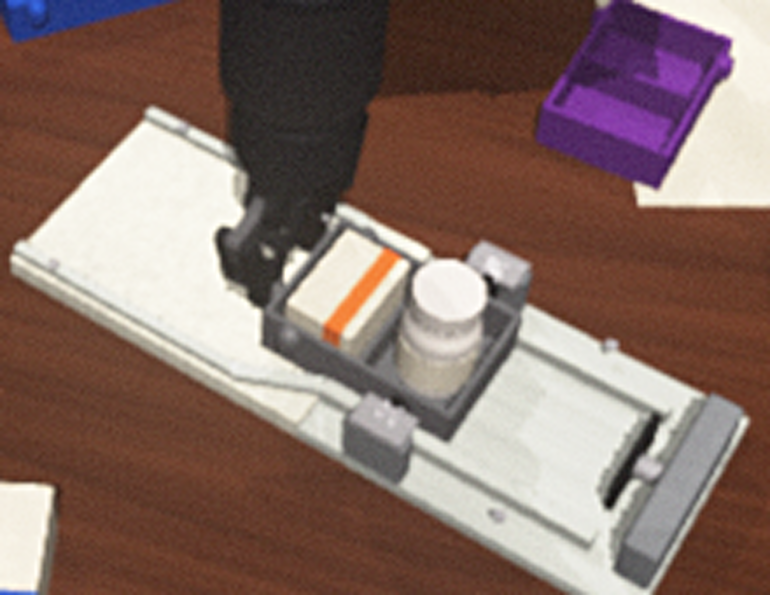

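The tray is in the guides, between the catch housings (380,435) and (500,275), with the jar (443,330) and carton (345,290) standing. I go on gently toward the catches.

Call:
jog_arm(targets=[[0.55,[-0.4,0,0],[0,0,0]],[0.55,[-0.4,0,0],[0,0,0]],[0.55,[-0.4,0,0],[0,0,0]],[0.55,[-0.4,0,0],[0,0,0]],[0.55,[-0.4,0,0],[0,0,0]],[0.55,[-0.4,0,0],[0,0,0]],[0.55,[-0.4,0,0],[0,0,0]],[0.55,[-0.4,0,0],[0,0,0]],[0.55,[-0.4,0,0],[0,0,0]],[0.55,[-0.4,0,0],[0,0,0]],[0.55,[-0.4,0,0],[0,0,0]],[0.55,[-0.4,0,0],[0,0,0]]])

```text
clock: 14.9
eef_pos: [0.5595, 0.0602, 0.0243]
tool_rot: [[-0.29, -0.957, -0.0], [-0.957, 0.29, 0.0], [-0.0, 0.0, -1.0]]
wrist_force: [-0.7, -2.8, -1.9]
opening: 0.0467
grip_force: 1.1
```

Call:
jog_arm(targets=[[0.55,[-0.3,0,0],[0,0,0]],[0.55,[-0.3,0,0],[0,0,0]],[0.55,[-0.3,0,0],[0,0,0]],[0.55,[-0.3,0,0],[0,0,0]]])

```text
clock: 15.3
eef_pos: [0.563, 0.0716, 0.0244]
tool_rot: [[-0.291, -0.957, -0.0], [-0.957, 0.291, 0.0], [-0.0, 0.0, -1.0]]
wrist_force: [-2.4, -2.7, -0.7]
opening: 0.0472
grip_force: 1.3
```

Run:
```python
from h import *
dock(.031,0,.024)
a=snap('scene','s8')
cv2.imwrite('pics/c8.png',cv2.resize(a['img'][170:340,260:480,::-1],(770,595),interpolation=cv2.INTER_CUBIC))
```

```text
t 15.3 pos [0.563  0.0716 0.0244] yaw -106.89 tilt [-0.  0. -1.] F [-2.4 -2.7 -0.7] open 0.0472
shift cm [-2.82 -0.05  0.04] turn z 0.01
tcp in dock mm [2.8 0.5]
```

Call:
jog_arm(targets=[[0.55,[-0.2,0,0],[0,0,0]],[0.55,[-0.2,0,0],[0,0,0]],[0.55,[-0.2,0,0],[0,0,0]],[0.55,[-0.2,0,0],[0,0,0]]])

```text
clock: 15.75
eef_pos: [0.5646, 0.078, 0.0244]
tool_rot: [[-0.291, -0.957, -0.002], [-0.957, 0.291, -0.002], [0.003, 0.001, -1.0]]
wrist_force: [-6.4, -9.1, 4.6]
opening: 0.0469
grip_force: 5.1
```

Call:
jog_arm(targets=[[0.55,[-0.2,0,0],[0,0,0]],[0.55,[-0.2,0,0],[0,0,0]]])

```text
clock: 15.95
eef_pos: [0.5652, 0.0803, 0.0244]
tool_rot: [[-0.291, -0.957, -0.004], [-0.957, 0.291, -0.005], [0.006, 0.002, -1.0]]
wrist_force: [-5.7, -12.1, 3.0]
opening: 0.047
grip_force: 6.9
```

Call:
jog_arm(targets=[[0.55,[-0.2,0,0],[0,0,0]]])

```text
clock: 16.05
eef_pos: [0.5658, 0.082, 0.0244]
tool_rot: [[-0.291, -0.957, -0.004], [-0.957, 0.291, -0.005], [0.006, 0.002, -1.0]]
wrist_force: [-5.4, -11.6, 4.5]
opening: 0.0473
grip_force: 6.4
```

Call:
jog_arm(targets=[[0.55,[-0.2,0,0],[0,0,0]]])

```text
clock: 16.15
eef_pos: [0.5666, 0.0843, 0.0244]
tool_rot: [[-0.291, -0.957, -0.003], [-0.957, 0.291, -0.004], [0.005, 0.002, -1.0]]
wrist_force: [-4.9, -9.4, 3.5]
opening: 0.0469
grip_force: 5.2
```

Call:
jog_arm(targets=[[0.55,[-0.2,0,0],[0,0,0]]])

```text
clock: 16.25
eef_pos: [0.5674, 0.0869, 0.0244]
tool_rot: [[-0.291, -0.957, -0.002], [-0.957, 0.291, -0.003], [0.003, 0.001, -1.0]]
wrist_force: [-5.1, -5.2, 2.9]
opening: 0.0472
grip_force: 3.5
```

Call:
jog_arm(targets=[[0.55,[-0.2,0,0],[0,0,0]]])

```text
clock: 16.35
eef_pos: [0.5683, 0.0898, 0.0243]
tool_rot: [[-0.291, -0.957, -0.001], [-0.957, 0.291, -0.001], [0.001, 0.001, -1.0]]
wrist_force: [-2.2, -1.6, -0.6]
opening: 0.0471
grip_force: 1.3
```

Call:
jog_arm(targets=[[0.55,[-0.15,0,0],[0,0,0]]])

```text
clock: 16.45
eef_pos: [0.5695, 0.0925, 0.0245]
tool_rot: [[-0.29, -0.957, 0.001], [-0.957, 0.29, 0.001], [-0.001, -0.0, -1.0]]
wrist_force: [0.9, 0.5, 0.1]
opening: 0.0472
grip_force: 0.0
```

The force peaked at about 13 N and then fell to zero, so the tray has jumped on. I check.

Run:
```python
from h import *
dock(.031,0,.024)
a=snap('scene','s9')
cv2.imwrite('pics/c9.png',cv2.resize(a['img'][190:330,330:480,::-1],(640,597),interpolation=cv2.INTER_CUBIC))
```

```text
t 16.45 pos [0.5695 0.0925 0.0245] yaw -106.89 tilt [ 0.001  0.001 -1.   ] F [0.9 0.5 0.1] open 0.0472
shift cm [-0.63 -0.04  0.05] turn z 0.01
tcp in dock mm [24.7  0.4]
```

View pics/c9.png

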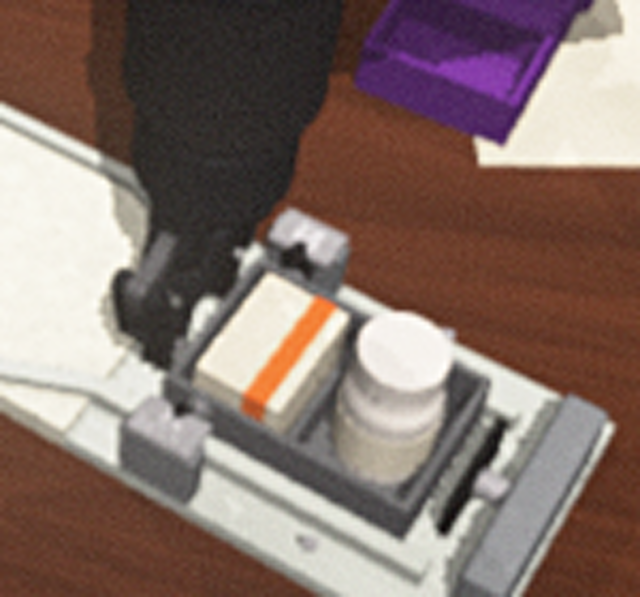

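The carton (270,350) and jar (390,400) stand upright. The lugs look just past the rollers (185,405), with a small gap to the buffer (475,470). I close the last millimetres gently to make sure the tray is fully home.

Call:
jog_arm(targets=[[0.55,[-0.1,0,0],[0,0,0]],[0.55,[-0.1,0,0],[0,0,0]],[0.55,[0,0,0],[0,0,0]]])

```text
clock: 16.8
eef_pos: [0.57, 0.0943, 0.0244]
tool_rot: [[-0.29, -0.957, 0.0], [-0.957, 0.29, 0.001], [-0.001, -0.0, -1.0]]
wrist_force: [0.7, -0.2, -0.6]
opening: 0.0472
grip_force: 0.0
```

Call:
jog_arm(targets=[[0.55,[-0.1,0,0],[0,0,0]],[0.55,[-0.1,0,0],[0,0,0]]])

```text
clock: 17.0
eef_pos: [0.5704, 0.0959, 0.0243]
tool_rot: [[-0.29, -0.957, 0.0], [-0.957, 0.29, 0.0], [-0.0, -0.0, -1.0]]
wrist_force: [0.2, 0.1, 0.2]
opening: 0.047
grip_force: 0.0
```

Run:
```python
from h import *
dock(.031,0,.024)
s=load('s9');E=s['extrinsics']
def ray(u,v,z):
    u=u*150/640+330;v=v*140/597+190;d=E[:3,:3]@np.array([(u-s['cx'])/s['fx'],(v-s['cy'])/s['fy'],1]); return RD.T@((E[:3,3]+d*(z-E[2,3])/d[2])[:2]-DO)*1000
print('front rim corners',ray(488,378,.046),ray(405,520,.046)); print('buffer block inner top',ray(568,398,.035))
print('dock end corner (220,-80)',ray(612,425,.02),'housing tops', ray(285,210,.049))
```

```text
t 17.0 pos [0.5704 0.0959 0.0243] yaw -106.88 tilt [ 0.  0. -1.] F [0.2 0.1 0.2] open 0.047
shift cm [-0.27 -0.05  0.03] turn z 0.02
tcp in dock mm [28.3  0.5]
front rim corners [164.88909052  41.00584435] [167.03013309 -52.34404815]
buffer block inner top [200.13879742  60.41271868]
dock end corner (220,-80) [222.65211829  69.18230543] housing tops [35.52442068 74.89805934]
```

Call:
jog_arm(targets=[[0.55,[-0.1,0,0],[0,0,0]],[0.55,[-0.1,0,0],[0,0,0]]])

```text
clock: 17.2
eef_pos: [0.571, 0.0978, 0.0243]
tool_rot: [[-0.29, -0.957, -0.0], [-0.957, 0.29, 0.0], [-0.0, 0.0, -1.0]]
wrist_force: [0.1, 0.1, 0.5]
opening: 0.0471
grip_force: 0.0
```

Call:
jog_arm(targets=[[0.55,[-0.1,0,0],[0,0,0]],[0.55,[0,0,0],[0,0,0]]])

```text
clock: 17.4
eef_pos: [0.5712, 0.0988, 0.0243]
tool_rot: [[-0.29, -0.957, -0.0], [-0.957, 0.29, 0.0], [-0.0, 0.0, -1.0]]
wrist_force: [-0.1, 0.1, -0.5]
opening: 0.0471
grip_force: 0.0
```

There is no contact even at the home position, so the tray jumped fully home by itself. I back off and raise.

Call:
jog_arm(targets=[[0.55,[1,0,0],[0,0,0]],[0.55,[2,0,0],[0,0,0]],[0.55,[2,0,0],[0,0,0]],[0.55,[0,0,-3],[0,0,0]],[0.55,[0,0,-4],[0,0,0]],[0.55,[0,0,-4],[0,0,0]],[0.55,[4,0,-4],[0,0,0]],[0.55,[4,0,0],[0,0,0]],[0.55,[4,0,0],[0,0,0]],[0.55,[4,0,0],[0,0,0]],[0.55,[0,0,0],[0,0,0]],[0.55,[0,0,0],[0,0,0]]])

```text
clock: 18.6
eef_pos: [0.5107, -0.0997, 0.1698]
tool_rot: [[-0.293, -0.956, 0.0], [-0.956, 0.293, 0.0], [-0.0, -0.0, -1.0]]
wrist_force: [0.8, 0.8, 0.7]
opening: 0.047
grip_force: 0.0
```

Run:
```python
from h import *
a=snap('scene','s10'); b=snap('top','t10')
c1=cv2.resize(a['img'][190:330,330:480],(430,400),interpolation=cv2.INTER_CUBIC);c2=cv2.resize(a['img'][140:300,180:340],(370,400),interpolation=cv2.INTER_CUBIC)
cv2.imwrite('pics/c10.png',np.hstack([c1,c2])[...,::-1])
go([.5,0,.1])
```

```text
t 18.7 pos [ 0.5113 -0.0981  0.1696] yaw -106.91 tilt [ 0.  0. -1.] F [0.  1.7 0.4] open 0.047
shift cm [-9.06  3.93  6.96] turn z None
```

View pics/c10.png

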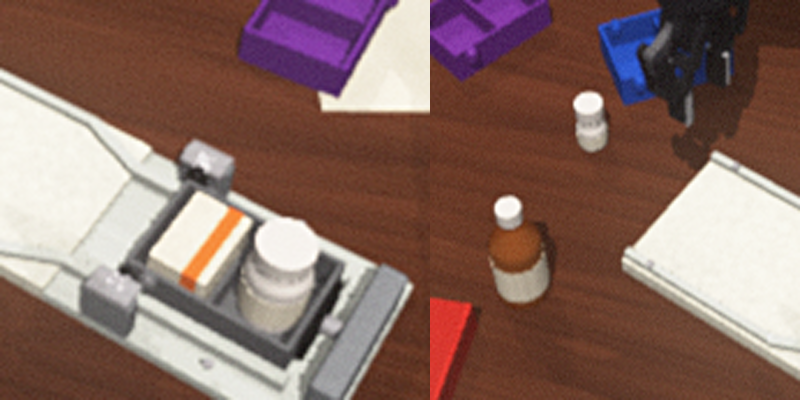

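Run:
```python
from h import *
for tag in ['s7','s8','s9','s10']:
    s=load(tag);W=cloud(s);D=(W[...,:2]-DO)@RD
    m=(W[...,2]>.084)&(W[...,2]<.105)&(abs(D[...,1])<.03)&(D[...,0]>.0)&(s['img'].min(2)>120)&(D[...,0]<.2)
    q=D[m]; print(tag,m.sum(),(q.mean(0)*1000).round(1),np.percentile(q[:,0],[3,97])*1000, W[...,2][m].mean())
s=load('s10');E=s['extrinsics']
def ray(u,v,z):
    u=u*150/430+330;v=v*140/400+190;d=E[:3,:3]@np.array([(u-s['cx'])/s['fx'],(v-s['cy'])/s['fy'],1]); return RD.T@((E[:3,3]+d*(z-E[2,3])/d[2])[:2]-DO)*1000
print(ray(345,262,.046),ray(282,348,.046),'rear',ray(195,187,.046),ray(122,266,.046))
```

```text
s7 349 [52.  -6.1] [32.69402561 69.99779206] 0.09678075717033942
s8 350 [110.   -5.6] [ 91.01269479 128.12523645] 0.09381418414401044
s9 359 [132.6  -4.5] [113.46943606 150.77766639] 0.0939026700899738
s10 359 [144.5  -4.7] [125.46255706 162.74429219] 0.09370768498523109
[178.14051692  41.03869808] [172.42187389 -48.22900763] rear [58.09201532 39.50127031] [ 49.02513602 -52.34793032]
```

The tray is fully home behind both rollers (c10: housings at 110,300 and 205,165). The jar (280,275) and carton (200,240) are standing, the pot (590,122) and brown bottle (520,250) are undisturbed, and the arm is clear. I hand the job in.

```bash
python3 -c "
from plant import ctrl
print(ctrl.finish_job())"
```

```text
the job is handed in; nothing more can be done
None
```

The job is handed in: the jar is upright in the tray's front pocket, and the tray is in the bay, home past both roller catches, with the jar and carton standing and the pot and bottle where they stood. I could not read the buffer; the pusher met no force after the click, so any compression should be small.

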